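# Find the full pencil tin

### The job

One of these three look-alike pencil tins is full and much heavier than the other two: heft them, keeping them level, to find out which. Stack the two lighter tins squarely, one on top of the other with their edges flush, then pick up the heaviest and finish still holding it up, level and still, more than 10 cm above the open part of the desk (nearer than the row of books), without disturbing the small things lying about.

Things in the scene. Friction and masses are not known exactly. Their poses are not given: they have to be found in the camera images.
- tin_left: closed off-white pencil tin, 68 mm wide (x), 169 mm long (y), 30 mm high (z up), starting farthest to the robot's left, length within 0.35 rad of world x. Origin mid-underside. Gripped across x: lid edges at x = -34 and +32 mm, from 19 mm up in front and at the top behind, walls 2 mm inside. Lid fixed shut, flat. Any may be the heaviest: it weighs 0.51 to 0.65 kg, the others 0.18 to 0.26.
- tin_middle: closed off-white pencil tin, 68 mm wide (x), 169 mm long (y), 30 mm high (z up), starting in the middle, length within 0.35 rad of world x. Origin mid-underside. Gripped across x: lid edges at x = -34 and +32 mm, from 19 mm up in front and at the top behind, walls 2 mm inside. Lid fixed shut, flat. Any may be the heaviest: it weighs 0.51 to 0.65 kg, the others 0.18 to 0.26.
- tin_right: closed off-white pencil tin, 68 mm wide (x), 169 mm long (y), 30 mm high (z up), starting farthest to the robot's right, length within 0.35 rad of world x. Origin mid-underside. Gripped across x: lid edges at x = -34 and +32 mm, from 19 mm up in front and at the top behind, walls 2 mm inside. Lid fixed shut, flat. Any may be the heaviest: it weighs 0.51 to 0.65 kg, the others 0.18 to 0.26.
- desk: white wall-hung desk, fixed; its top is the work surface at z = 0 and reaches from x = 0.31 to 0.94 and from y = -0.37 to 0.63. Origin far below its top.
- eraser: blue and white block eraser, 22x42x13 mm, lying between the left and the middle tin; origin under its middle. It is a bystander, loose: leave it where it is.
- staple_box: small cardboard box, 30x52x21 mm, lying between the middle and the right tin; origin under its middle. It is a bystander, loose: leave it where it is.
- usb_stick: dark USB stick, 53x17x8 mm, behind the middle tin; origin under its middle. It is a bystander, loose: leave it where it is.
- earbud_case: white rounded earbud case, 46x60x22 mm, behind the right tin; origin under its middle. It is a bystander, loose: leave it where it is.
- phone: black phone, 150x74x10 mm, lying near the left end of the desk; origin under its middle. It is a bystander, loose: leave it where it is.

How it is judged:
By the outcome, as a careful person would: the job done as asked, in the order asked, and still so for the second after the job is handed in, while the arm keeps its last pose, push and grip.
It also fails if it takes over 67 s, if anything falls off the work surface, if the arm or the gripper's body presses on something with over 40 N, if the wrist force passes 120 N, or if a joint passes its speed limit or range.

### The arm

A 6-joint arm with a two-finger parallel gripper is mounted at the origin on a cart in front of the work surface, level with it; the furniture and walls round the work are solid. World frame = base frame: x ahead of the robot, y to its left, z up, the work surface at z = 0. Lengths are in mm, angles in rad, forces in N, time in s.
With the tool pointing down it reaches from about 350 to 975 mm from the base axis. Payload 7.1 kg.
Tool frame: the origin (TCP) lies on the front face of the gripper's body, between the roots of the fingers; the fingertips stand 80 mm ahead of it and the grasp point (between the pads) lies 61 mm ahead of it (env.tips_ahead is the distance from the TCP to the fingertips, in mm); z points along the fingers, y is the line along which they close (so a half turn about z gives the same grasp; the last joint's range is limited). The gripper opens to 88 mm and grips with 3 to 60 N. Pads are 20 mm wide; open, the fingers measure 115 mm over their backs; the gripper's body (75 mm by 178 mm) begins 61 mm behind the grasp point.
Start: joints at [1.298, 0.423, 1.63, -0, 1.089, -0.019], TCP at [156.896, 604.97, 302.675] pointing down, gripper open.
Joint ranges: [-3, 3], [-0.9, 2.11], [0.09, 2.58], [-1.31, 4.45], [0.11, 2.69], [-2.54, 2.54]. Speed limits (rad/s): [2.39, 2.39, 3.01, 3.14, 3.14, 3.14].

### API

Orientations are given as a unit quaternion [x, y, z, w].
In Python, from station import env, set_gripper, viewer, workorder gives the robot as it stands. Calls block until the motion is done:
- env.reach(position, orientation): joint-space move of the TCP to a pose.
- env.move_l(position, rot=None, rate=150, f_stop=None): straight line of the TCP; rot=None keeps the orientation; rate is the mean speed in mm/s. With f_stop (N) it stops when the force on the tool has changed by that much, and returns True; else False.
- env.move_joints(angles): joint-space move.
- set_gripper(opening): finger opening in mm; the grip force is fixed at half the most; returns when the fingers have stopped.
- env.hold(seconds).
- env.ik(position, orientation): joint angles nearest the present ones, or None.
- env.read_state(): the state.
- viewer.camera(name): name is "scene" or "top" or "wrist"; returns the picture (420x560x3 uint8, blue, green, red); there is no depth.
- viewer.camera_params(name): a dict with "fx", "fy", "cx", "cy" (pixels), "pose" (4x4, takes a point from camera to world coordinates); the wrist camera has in their place "tool_from_camera" (4x4, takes a point from camera to tool coordinates, whose origin is the TCP and whose axes are the flange's). Camera axes: x right, y up, looking along -z (the intrinsics and any distortion apply to the point x, -y, -z); pixel columns grow to the right and rows downward; lengths in mm; the calibration is good to about 2 mm. A picture is of the moment at which its call begins: read the wrist's pose just before it. camera_params takes no time and is no camera call.
A pose or a line that the arm cannot do raises env.IKError and nothing moves.
- workorder.sign_off(): hands the job in; it is judged then, once.
The state is a dict: "time_s": time; "qpos": joint angles; "dq": joint speeds; "tau": joint torques, N m; "tool_pos": TCP position; "orientation": TCP orientation; "force": force on the tool from outside, world axes, zero at the start; "wrist_torque": the same for the moment, N m; "width": finger opening in mm; "grip_force": force on a finger pad.
Only numpy, scipy, OpenCV 4.12 (cv2) and the standard library are available. Lean on these libraries where they do the work, as an engineer would, in place of code of your own. Each camera call takes 0.05 s, during which the arm holds its last target. There are 200 camera calls.

## Working session

There is one attempt and no reset: what is moved stays moved. The work goes in short steps, each a Python script; the robot and the scene stay as the last script left them, time stands still between calls to the robot, and variables do not carry over. Pictures are saved under pics/ and viewed, at most 10 in all, crops included, and the job is handed in when it is done.

```bash
ls; mkdir -p pics
python3 - <<'E'
from station import env,viewer
import cv2,numpy as np
s=env.read_state();print(s)
for n in("top","scene"):
    p=viewer.camera_params(n);print(n,p)
    cv2.imwrite(f"pics/{n}0.png",viewer.camera(n))
print(viewer.camera_params("wrist"))
E
```

```text
pics
{'time_s': 0.0, 'qpos': array([ 1.29799582e+00,  4.23871510e-01,  1.63065897e+00,  1.66461024e-05,
        1.08858952e+00, -1.89958958e-02]), 'dq': array([-0.00022874,  0.00089468,  0.00094859, -0.00082737, -0.00077098,
        0.00030863]), 'tau': array([-8.86031285e-04, -5.44622183e+01, -2.73661065e+01,  6.41873502e-02,
        2.31444708e-02, -1.51572394e-04]), 'tool_pos': array([156.78696464, 604.58275659, 301.89464186]), 'orientation': array([ 1.26565768e-01,  9.91957924e-01, -7.54485422e-04, -1.18316033e-04]), 'force': array([-0.81956   , -1.0839482 , -0.09937717]), 'wrist_torque': array([ 0.02029942,  0.01885048, -0.00656306]), 'grip_force': 0.0, 'width': 87.8473354390094}
top {'fx': 379.9009384713013, 'fy': 379.9009384713013, 'cx': 274.45776146652315, 'cy': 215.65733202570647, 'pose': array([[ 1.00012174e-03,  9.96172596e-01, -8.74022859e-02,
         4.60728553e+02],
       [-9.99998716e-01,  1.10576168e-03,  1.16025607e-03,
         1.24812269e+02],
       [ 1.25246140e-03,  8.74010132e-02,  9.96172422e-01,
         9.49125149e+02],
       [ 0.00000000e+00,  0.00000000
[... 271 characters left out ...]
-01, -6.22266285e-01,  5.72700940e-01,
         1.24795698e+03],
       [-8.14301050e-03,  6.80944382e-01,  7.32289861e-01,
         1.12710165e+03],
       [ 0.00000000e+00,  0.00000000e+00,  0.00000000e+00,
         1.00000000e+00]])}
{'fx': 299.5045326953384, 'fy': 299.5045326953384, 'cx': 278.4325328296336, 'cy': 209.05352694803912, 'tool_from_camera': array([[ 3.19502518e-04,  9.67900012e-01,  2.51335363e-01,
         6.83968971e+01],
       [ 9.99998804e-01, -6.89513804e-04,  1.38411992e-03,
        -1.23174497e+00],
       [ 1.51298889e-03,  2.51334620e-01, -9.67899075e-01,
        -8.18310516e+01],
       [ 0.00000000e+00,  0.00000000e+00,  0.00000000e+00,
         1.00000000e+00]])}
```

```bash
python3 -c "
import cv2
i=cv2.imread('pics/top0.png');cv2.imwrite('pics/top0b.png',cv2.resize(i,(800,600),interpolation=3))"
```

```text
(no output)
```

View pics/top0b.png

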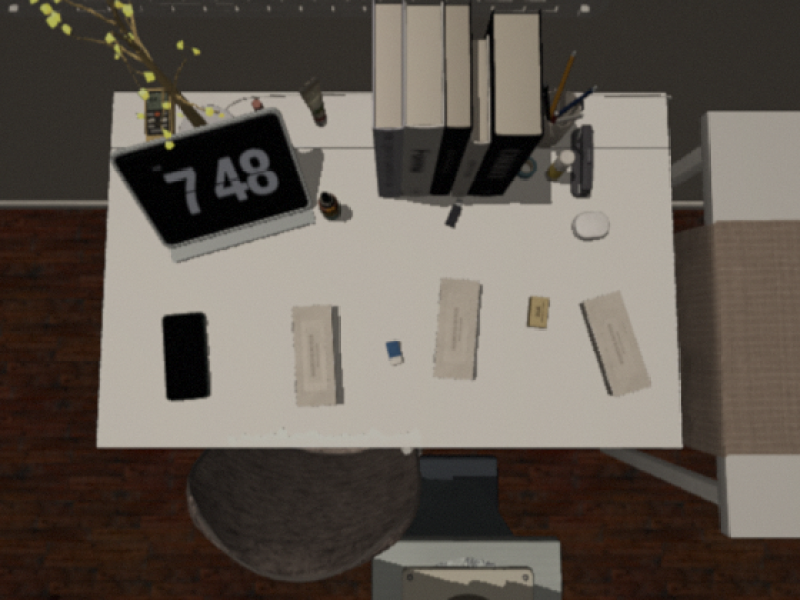

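View pics/scene0.png

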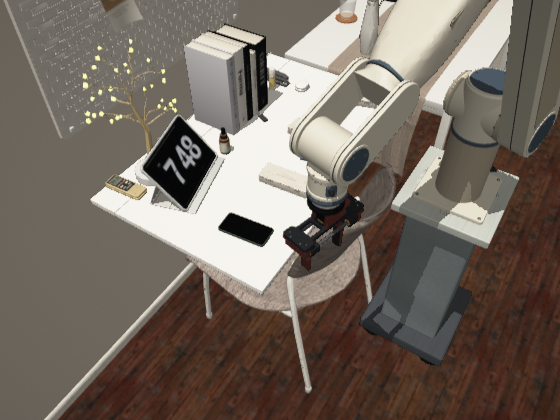

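The top view (800×600) shows the left tin centred near (316,355), the middle at (458,329) and the right at (616,343). The eraser is at (394,352) and the staple box at (538,312). The scene view shows the arm off the left end of the desk. Next I'll take close wrist views of each tin, ending at the middle one.

```bash
cat > h.py <<'E'
from station import env,set_gripper,viewer,workorder
import numpy as np,cv2
from scipy.spatial.transform import Rotation as R
def quat(az):  # tool down, tool x at azimuth az
    return R.from_matrix(np.array([[np.cos(az),np.sin(az),0],[np.sin(az),-np.cos(az),0],[0,0,-1]])).as_quat()
def cam(P,T,uv,z):
    uv=np.atleast_2d(uv).astype(float)
    d=np.c_[(uv[:,0]-P['cx'])/P['fx'],-(uv[:,1]-P['cy'])/P['fy'],-np.ones(len(uv))]@T[:3,:3].T
    o=T[:3,3]; return o+d*((z-o[2])/d[:,2])[:,None]
def wristT(s):
    T=np.eye(4);T[:3,:3]=R.from_quat(s['orientation']).as_matrix();T[:3,3]=s['tool_pos']
    return T@viewer.camera_params('wrist')['tool_from_camera']
E
python3 - <<'E'
from h import *
import pickle
P=viewer.camera_params('top')
c=np.array([[316,355],[458,329],[616,343],[394,352],[538,312]])*.7
w=cam(P,P['pose'],c,30);print(w.round())
out={}
for n,i in(('left',0),('right',2),('middle',1)):
    env.reach([w[i,0],w[i,1],200],quat(np.pi));env.hold(.2)
    s=env.read_state();im=viewer.camera('wrist');out[n]=(wristT(s),im)
    print(n,s['time_s'],s['tool_pos'].round(1),s['qpos'].round(2),s['force'].round(2))
pickle.dump(out,open('w.pkl','wb'))
row=np.hstack([out[n][1][:,130:430] for n in('left','middle','right')])
cv2.imwrite('pics/w0.png',row[:,:])
for n in out: cv2.imwrite(f'pics/w_{n}.png',cv2.resize(out[n][1][30:390,140:420],None,fx=1.6,fy=1.6,interpolation=3))
cv2.imwrite('pics/w0b.png',cv2.resize(row,(800,373)))
E
```

```text
[[ 462.  252.   30.]
 [ 506.   12.   30.]
 [ 483. -255.   30.]
 [ 467.  120.   30.]
 [ 535. -124.   30.]]
left 2.0417 [461.6 252.7 200.1] [ 0.48  0.43  1.92  0.    0.8  -1.09] [ 0.22  0.72 -0.21]
right 4.1333 [ 482.8 -254.3  200. ] [-0.51  0.45  1.87  0.    0.81 -2.08] [0.1  0.2  0.05]
middle 5.425 [506.1  10.8 200. ] [-0.    0.4   1.96 -0.    0.78 -1.57] [-0.46 -0.04 -0.51]
```

View pics/w0b.png

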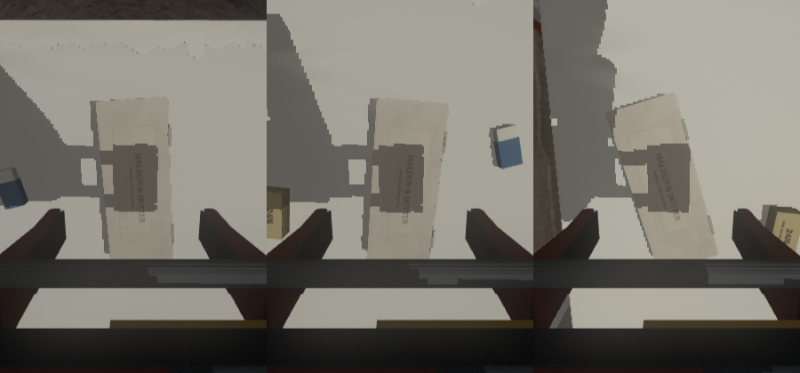

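Three wrist views: all tins lie the same way, with hinge bumps on the image-right (+y) side. The gripper hides their far ends. I'll enlarge them.

Run:
```python
import pickle,cv2,numpy as np
o=pickle.load(open('w.pkl','rb'))
r=lambda n:cv2.convertScaleAbs(cv2.resize(o[n][1][100:298,212:344],None,fx=3,fy=3,interpolation=0),alpha=1.4,beta=-30)
g=cv2.imwrite('pics/z1.png',np.hstack([r('left'),r('middle')]))
cv2.imwrite('pics/z2.png',r('right'))
```

```text
(no output)
```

View pics/z1.png

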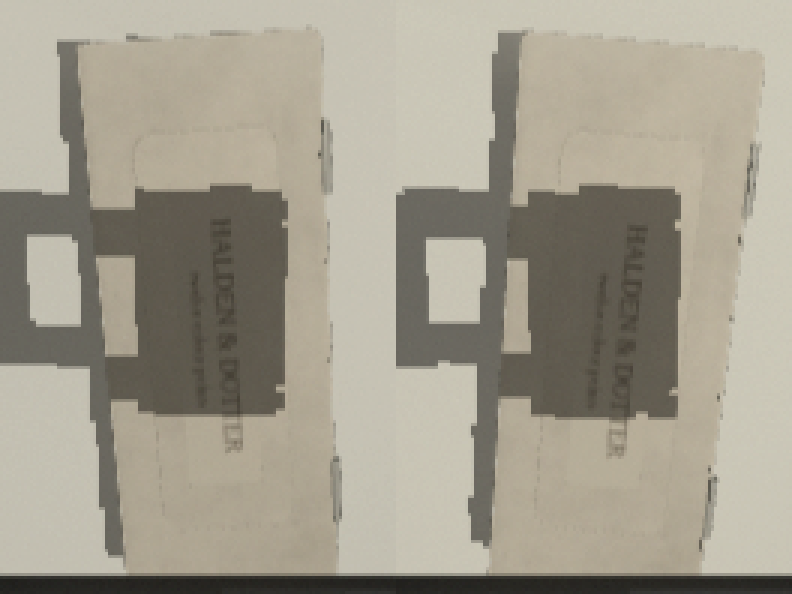

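View pics/z2.png

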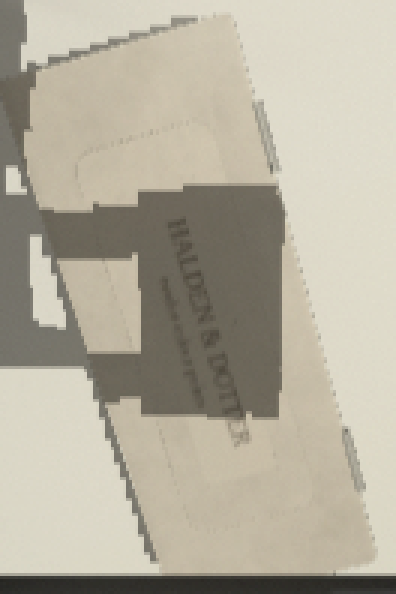

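```bash
cat > fit.py <<'E'
from h import *
def fit(T,L,Rr,top,off=(212,100),sc=3,z=30):
    P=viewer.camera_params('wrist')
    f=lambda p:cam(P,T,(np.array(p,float)+.5)/sc-.5+np.array(off),z)[:,:2]
    l,r,t=f(L),f(Rr),f(top)
    a=lambda q:np.arctan2(-(q[-1]-q[0])[1],-(q[-1]-q[0])[0])  # direction pointing -> -x end
    al,ar=a(l[::-1])-np.pi,a(r[::-1])-np.pi
    al,ar=[(v+np.pi/2)%np.pi-np.pi/2 for v in(al,ar)]
    th=(al+ar)/2; u=np.array([np.cos(th),np.sin(th)]);v=np.array([-u[1],u[0]])
    sl,sr=(l@v).mean(),(r@v).mean(); e=(t@u).mean()
    c=u*(e+84.5)+v*(sl+sr)/2
    return c,th,abs(sr-sl),(al,ar)
E
python3 - <<'E'
from fit import *
import pickle
o=pickle.load(open('w.pkl','rb'))
D={'left':([(79,45),(126,570)],[(322,40),(337,570)],[(79,45),(322,30)]),
'middle':([(124,35),(94,570)],[(367,58),(304,570)],[(128,33),(368,52)]),
'right':([(30,100),(158,565)],[(233,15),(376,550)],[(35,65),(233,13)])}
for n in D:
    c,th,w,a=fit(o[n][0],*D[n]);print(n,c.round(1),th.round(3),w.round(1),np.round(a,3))
E
```

```text
left [462.4 256.4] 0.063 65.3 [0.061 0.065]
middle [507.9  14.8] -0.082 65.3 [-0.082 -0.083]
right [ 481.8 -254.1] 0.259 62.6 [0.234 0.285]
```

```bash
cat >> h.py <<'E'
def fz():
    v=[]
    for _ in range(12): env.hold(.05); v.append(env.read_state()['force'][2])
    return np.mean(v),np.std(v)
def grab(c,th,lift=45):
    q=quat(np.pi+th)
    env.reach([*c,125],q); f0=fz()
    env.move_l([*c,85],q,rate=100); set_gripper(55)
    s=env.read_state();print('grip',s['width'].round(1),s['grip_force'],s['tool_pos'].round(1))
    env.move_l([*c,85+lift],q,rate=80); env.hold(.2); f1=fz()
    s=env.read_state();print('weigh',f0,f1,'kg',(f0[0]-f1[0])/9.81,s['wrist_torque'].round(2),'w',s['width'].round(1),'t',s['time_s'])
    return q
E
python3 - <<'E'
from fit import *
import pickle
o=pickle.load(open('w.pkl','rb'))
c,th,w,a=fit(o['right'][0],[(57,260),(158,565)],[(233,15),(376,550)],[(40,67),(225,14)]);print(c,th,w,a)
grab(np.array([507.9,14.8]),-.0825)
cv2.imwrite('pics/hold1.png',viewer.camera('wrist'))
E
```

```text
[ 482.61105867 -255.60992081] 0.2829850387033075 66.0084829798605 (np.float64(0.28100772741029045), np.float64(0.2849623499963245))Traceback (most recent call last):
  File "<stdin>", line 5, in <module>
  File "h.py", line 21, in grab
    s=env.read_state();print('grip',s['width'].round(1),s['grip_force'],s['tool_pos'].round(1))
                                    ^^^^^^^^^^^^^^^^
AttributeError: 'float' object has no attribute 'round'
```

```bash
sed -i "s/s\['width'\].round(1)/round(float(s['width']),1)/g" h.py
python3 - <<'E'
from h import *
s=env.read_state();print(s['width'],s['grip_force'],s['tool_pos'].round(1),s['force'].round(2),s['time_s'])
q=quat(np.pi-.0825);c=[507.9,14.8]
env.move_l([*c,130],q,rate=80); env.hold(.2); print(fz())
s=env.read_state();print(s['wrist_torque'].round(2),s['width'],s['time_s'])
cv2.imwrite('pics/hold1.png',viewer.camera('wrist'))
E
```

```text
66.07479080247187 30.001320540905 [508.2  14.8  85.5] [-1.33  0.24  4.38] 7.5083
(np.float64(-5.972882621058159), np.float64(0.5137434699848364))
[ 0.05 -0.02 -0.03] 65.40685019177005 9.0167
```

View pics/hold1.png

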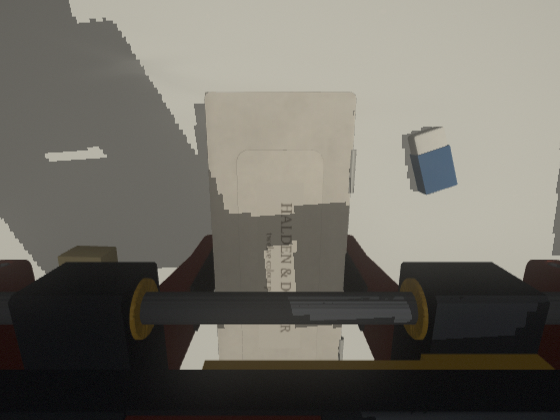

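The middle tin weighs about 6 N, so it looks like the heavy one. It's held level, with its near edge at row 93. I'll set it back, heft the left tin and put it down again, then heft the right one.

Run:
```python
from h import *
q=quat(np.pi-.0825);c=[507.9,14.8]
env.move_l([*c,85.3],q,rate=60); set_gripper(88); env.move_l([*c,160],q)
cl=np.array([462.4,256.4]);q=grab(cl,.063)
a=viewer.camera('wrist')
env.move_l([*cl,85.3],q,rate=60); env.hold(.2); s=env.read_state(); print('left at',s['tool_pos'],s['orientation'],q)
set_gripper(88); env.move_l([*cl,200],q); env.hold(.2)
s=env.read_state(); np.save('Tl.npy',wristT(s)); l=viewer.camera('wrist'); cv2.imwrite('pics/l2.png',l)
cr=np.array([482.6,-255.6]);q=grab(cr,.283)
b=viewer.camera('wrist')
cv2.imwrite('pics/ga.png',a);cv2.imwrite('pics/gb.png',b)
f=lambda i:cv2.resize(i[75:205,190:370],None,fx=2.2,fy=4.4,interpolation=0)
cv2.imwrite('pics/gab.png',np.hstack([f(a),f(b)]))
```

```text
grip 66.1 29.999436736106873 [462.7 256.5  85.5]
weigh (np.float64(0.0004829828953042045), np.float64(0.38865816252180485)) (np.float64(-1.7288314725391396), np.float64(0.32147174618241114)) kg 0.17628078037048356 [ 0.02 -0.02 -0.  ] w 66.0 t 15.275
left at [462.47941436 256.48556137  85.13627769] [-3.14859398e-02  9.99504191e-01  6.23368349e-05  6.59461330e-05] [-0.03149479  0.99950392  0.          0.        ]
grip 66.0 29.99933570623398 [ 482.8 -255.8   85.5]
weigh (np.float64(-0.2045777394009017), np.float64(0.5916114734886849)) (np.float64(-2.090360500596583), np.float64(0.4663304604279456)) kg 0.19223065863360664 [ 0.05 -0.08  0.  ] w 65.9 t 23.15
```

View pics/gab.png

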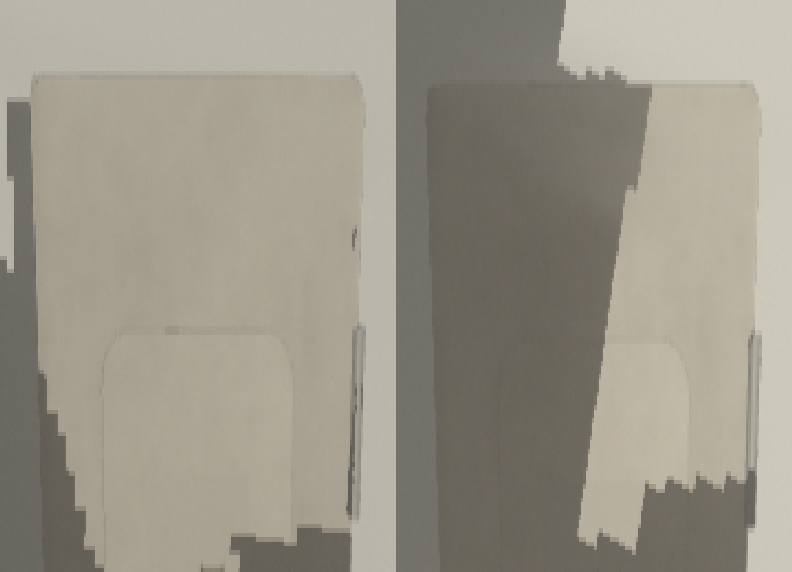

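Both tins are gripped square: the left tin's near edge is at crop row 75 and the right's at row 84, an offset of about 0.83 mm along the length. Left and right are both light (about 0.18 and 0.19 kg). I'll stack right on left with that correction.

Run:
```python
from h import *
th=.063;q=quat(np.pi+th);u=np.array([np.cos(th),np.sin(th)])
c=np.array([462.48,256.48])-.83*u
env.move_l([482.6,-255.6,200]);env.reach([*c,190],q);env.move_l([*c,121],q,rate=80);env.hold(.3)
s=env.read_state();print(s['tool_pos'])
print(env.move_l([*c,113.5],q,rate=12,f_stop=5));env.hold(.2)
s=env.read_state();print(s['tool_pos'],s['force'],s['width'],s['time_s'])
set_gripper(88);env.move_l([*c,230],q);env.hold(.2)
s=env.read_state();np.save('Ts.npy',wristT(s));i=viewer.camera('wrist');print(s['time_s'])
j=viewer.camera('scene');cv2.imwrite('pics/scene2.png',j)
cv2.imwrite('pics/st.png',i)
a=cv2.resize(i[100:300,200:360],(480,600),interpolation=0);b=cv2.resize(j[140:260,240:304],(320,600),interpolation=0)
cv2.imwrite('pics/stz.png',np.hstack([a,b]))
```

```text
[461.81119338 256.51969086 121.38073786]
True
[461.63339267 256.4199363  115.3726054 ] [-0.81422414  0.44504618  5.068912  ] 65.47305706562341 27.6833
29.35
```

View pics/stz.png

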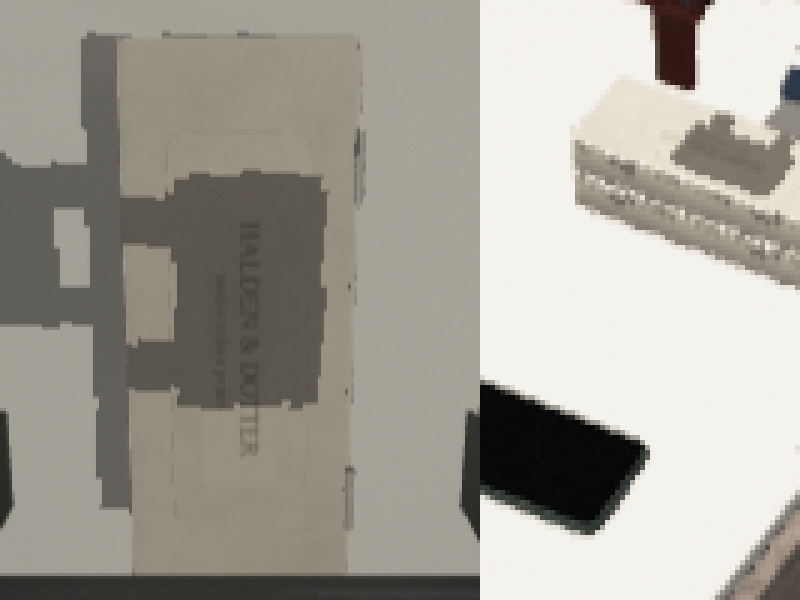

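The stack looks flush, top view and end corner (575,140–205) both aligned. Now I'll lift the heavy middle tin.

Run:
```python
from h import *
c=np.array([507.9,14.8]);q=grab(c,-.0825,lift=60)
env.move_l([*c,255],q,rate=80);env.hold(.6)
s=env.read_state();print(s['tool_pos'],s['width'],np.abs(s['dq']).max(),fz(),s['time_s'])
t=viewer.camera('top');w=viewer.camera('scene')
cv2.imwrite('pics/end.png',np.hstack([cv2.resize(t[60:330,60:500],(400,245)),cv2.resize(w[60:330,60:500],(400,245))]))
```

```text
grip 66.1 30.00021994113922 [508.2  14.7  85.5]
weigh (np.float64(-0.19237500919201164), np.float64(0.6090344329131872)) (np.float64(-5.799144111608282), np.float64(0.4085129756275194)) kg 0.571536096066898 [ 0.02 -0.02  0.  ] w 66.1 t 33.825
[507.90739526  14.80045056 254.99827785] 66.05537964457666 0.0019850963697639525 (np.float64(-5.808638429647792), np.float64(0.4590460547150432)) 35.95
```

View pics/end.png

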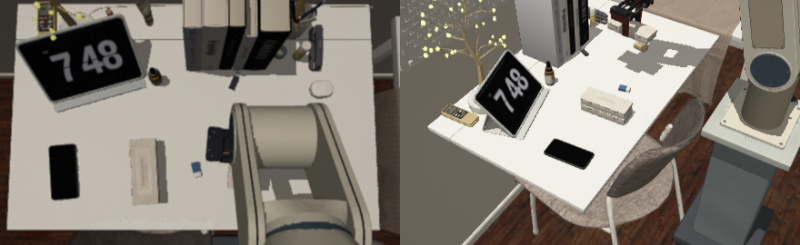

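The stack is upright and flush at (147,170) in the left half. The small things I can see haven't moved, and the heavy tin is held up, level and still.

```bash
python3 -c "
from station import workorder
print(workorder.sign_off())"
```

```text
the job is handed in; nothing more can be done
None
```

Done and handed in at about 36 s: the middle tin is the heavy one (about 0.57 kg) and is held level and still about 17 cm above the desk, with the right tin (about 0.19 kg) stacked flush on the left one (about 0.18 kg).

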